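# Put the tipped tube rack back on its feet and slide it home against the bench upstand

## Robot

A 6-joint arm with a two-finger parallel gripper is mounted at the origin on the work surface. World frame = base frame: x ahead of the robot, y to its left, z up, the work surface at z = 0. Lengths are in m, angles in rad, forces in N, time in s.
With the tool pointing down it reaches from about 0.325 to 0.925 m from the base axis. Payload 3.1 kg.
Tool frame: the origin (TCP) lies at the very end of the fingers, on their centre line; the grasp point (between the pads) lies 19 mm behind it (manip.pinch_z is the z of the grasp point in the tool frame, in m); z points along the fingers, y is the direction in which the jaws open and shut (so a half turn about z gives the same grasp; the last joint's range is limited). The gripper opens to 85 mm and grips with 20 to 120 N. Pads are 22 mm wide; open, the fingers measure 114 mm over their backs; the gripper's body (76 mm by 85 mm) begins 54 mm behind the grasp point. The pads swing forward as they close: fully open they stand 13 mm farther back than shut.
Start: joints at [1.011, 0.217, 1.613, -0, 1.311, -0.112], TCP at [0.271, 0.563, 0.231] pointing down, gripper open.
Joint ranges: [-2.75, 2.75], [-0.78, 2.1], [0.31, 2.55], [-1.13, 4.27], [0.13, 2.63], [-2.58, 2.58]. Speed limits (rad/s): [2.79, 2.79, 3.14, 3.14, 3.14, 3.14].

## Interface

Orientations are given as a unit quaternion [x, y, z, w].
In Python, from bench import manip, eyes, hand_in gives the robot as it stands.
- The arm moves only by the shell command python3 -m jog 'ROWS' [OPENING] [FORCE]. ROWS is JSON, a list of rows, each a list of 6 numbers: the shift along the tool's x, y, z in mm, then the turn, a rotation vector about the tool's x, y, z in degrees. A call has 1 to 10 rows; each row shifts and turns the commanded pose from where the row before left it, along the tool's axes as they then stand; what a row does not reach is not made up. A row lasts 1/10 s, in which the tool goes at most 50 mm and 8.59 degrees, less where a joint would pass 70% of its speed; a pose out of reach is approached as far as the arm can. A call is refused whole if a number of a shift passes 50 or a number of a turn 8.59, either way. A call with a gripper value outside its range is refused whole. OPENING is the opening, from 0 (shut) to 1 (fully open), set as the call begins (- or left out, the last holds). The fingers move at their own pace and stop on an object; FORCE is the grip in N (left out, the last holds). Time passes only in rows, so rows that do not move let the fingers close. It gives the time, the measured TCP pose, the force and the opening at its end, in the units of the state.
- manip.get_obs(): the state, without advancing time (a new reading comes with each control period).
- eyes.grab_frame(name): name is "side" or "top"; returns the picture (400x640x3 uint8, blue, green, red); there is no depth.
- eyes.camera_model(name): a dict with "fx", "fy", "cx", "cy" (pixels), "D" ([k1, k2, p1, p2, k3] as OpenCV has them; the pictures are not rectified), "R" (3x3) and "t" (3): a world point X has camera coordinates R X + t. Camera axes: x right, y down, z forward; pixel columns grow to the right and rows downward; lengths in m; the calibration is good to about 2 mm. A picture is of the moment at which its call begins. camera_model takes no time and is no camera call.
- hand_in(): hands the job in, once; it reports no verdict.
The state is a dict: "t": time; "qpos": joint angles; "dq": joint speeds; "effort": joint torques, N m; "ee_pos": TCP position; "orientation": TCP orientation; "ft_force": force on the tool from outside, world axes, zero at the start; "moment": the same for the moment, N m; "opening": finger opening in m.
Only numpy, scipy, OpenCV 4.12 (cv2) and the standard library are available. Lean on these libraries where they do the work, as an engineer would, in place of code of your own. Each camera call takes 0.05 s, during which the arm holds its last target. There are 200 camera calls.

## Task

The empty white tube rack has been left standing on its long side, with its feet facing away from the robot. Push its upper edge so that it tips over onto its feet, holes up, then push it along the bench until its long far side sits flush along the low white upstand. Work by pushing only: never lift the rack, and leave everything else on the bench where it is.

Things in the scene. Friction and masses are not known exactly. Their poses are not given: they have to be found in the camera images.
- rack: Empty white tube rack, 0.15 to 0.29 kg: 94 mm deep (own x), 184 long (own y), 72 tall (own z, up through the holes). Origin: centre of the underside, at feet level. End plates 4 mm thick, closed base on rubber feet 3 mm high, grid tiers at 32-36 and 68-72 mm; long sides open between tiers, grid holes (17 mm) admit no finger. Starts on a long side: own x straight up, feet (own -z) away from the robot.
- rack_mid (a point): Middle of the rack's volume, 36 mm above its underside: 47 mm above the bench at the start, when the rack is 94 mm high and 72 mm thick with its grid top towards the robot, and 36 mm when on its feet. Pushed high on the grid top, the rack turns over its far lower (base) edge and drops onto its feet; pushed low, it slides.
- rack_back_left (a point): End of the lower back edge of the rack at own x = +47 mm, y = +92 mm, 5.5 mm above the underside; back means the long side that ends up away from the robot (it is uppermost at the start).
- rack_back_right (a point): The other end of that edge, at own x = +47 mm, y = -92 mm.
- upstand_face (a point): Point at bench level on the near face of the bench upstand, a low fixed white strip with a metal cap (48 mm high, 20 mm thick, 1.5 m long) crossing the bench beyond the rack; middle of its length. Its x axis points into the strip (away from the robot), y along it, z up. Fixed wire racks stand against it beyond 320 mm to either side of this point; between them it is free.
- full_rack: Bystander: a rack of the same make, on its feet on a paper form, full of tubes with mauve caps, 95 mm high; origin at the centre of its underside.
- tube_block: Bystander: small black block 60 x 75 x 30 mm with two yellow-capped tubes, 90 mm high in all; origin at the centre of its underside.
- pot_tall: Bystander: white capped specimen pot, 47 mm across, 70 mm high; origin at the centre of its underside.
- pot_wide: Bystander: white capped specimen pot, 65 mm across, 56 mm high; origin at the centre of its underside.
- marker: Bystander: marker pen lying on the bench, 130 mm long along own y, 16 mm high; origin at the middle of its underside.
- scanner: Bystander: grey hand-held code reader on its black stand, 90 x 110 mm foot, 165 mm high; origin at the centre of its underside.
Mind the look-alikes: they are no part of the job. Leave any purple look-alike of the rack alone.

How it is judged:
On the way, in this order (a step that is already met when the one before it is completed fails the run):
1. the rack has been tipped onto its feet, holes up (angle between rack's own z axis and vertical below 0.08 rad and height (world z) of rack below 0.008 m), for 0.2 s.
2. its long far side is flush along the upstand (x of each of rack_back_left, rack_back_right in the frame of upstand_face above -0.008 m), for 0.2 s.
At the end, for the whole second after the job is handed in: The rack stands level on its feet (within 0.06 rad) and at rest, holes up, with both ends of its long far side within 8 mm of the upstand's near face; the bystanders are within 20 mm of their places (all of step 2 and angle between rack's own z axis and vertical below 0.06 rad and height (world z) of rack below 0.008 m and x of each of rack_back_left, rack_back_right in the frame of upstand_face below 0.006 m and linear speed of rack below 0.01 m/s and distance of each of full_rack, tube_block, pot_tall, pot_wide, marker, scanner from where it was at the start of the episode below 0.02 m); the robot touches nothing.
It fails at once if the rack is lifted off the bench while still on its side or tipping (height (world z) of rack_mid above 0.08 m).
It fails at once if the rack is lifted or carried once it is on its feet (angle between rack's own z axis and vertical below 0.25 rad and height (world z) of rack_mid above 0.055 m).
It fails at once if another thing on the bench is moved more than 20 mm (distance of any of full_rack, tube_block, pot_tall, pot_wide, marker, scanner from where it was at the start of the episode above 0.02 m).
It fails at once if another thing on the bench is tipped over (angle between any of tube_block, pot_tall, pot_wide, scanner, full_rack's own z axis and vertical above 0.4 rad).
It also fails if it takes over 45 s, if anything falls off the work surface, if the arm or the gripper's body presses on something with over 40 N, if the wrist force passes 120 N, or if a joint passes its speed limit or range.

## Working session

There is one attempt and no reset: what is moved stays moved. The work goes in short steps, Python scripts to look and compute and a shell command to move; the robot and the scene stay as the last step left them, time stands still between calls to the robot, and variables do not carry over. Pictures are saved under pics/ and viewed, about 8 in all and at most 12, crops included, and the job is handed in when it is done.

```bash
ls; mkdir -p pics; python3 - <<'E'
from bench import manip, eyes
import cv2,json
o=manip.get_obs(); print(o)
for n in ("side","top"):
    f=eyes.grab_frame(n); cv2.imwrite(f"pics/{n}0.png",f); print(n,eyes.camera_model(n))
E
```

```text
pics
{'t': 0.0, 'qpos': array([ 1.01078997e+00,  2.17786905e-01,  1.61492990e+00,  7.87552373e-06,
        1.31128582e+00, -1.12184927e-01]), 'dq': array([ 0.00067165,  0.00110419,  0.00093501,  0.00120949, -0.00057307,
        0.00084061]), 'effort': array([ 1.88939032e-05, -3.96832931e+01, -3.03857410e+01, -1.13350316e-04,
        9.55105381e-03,  3.89987434e-06]), 'ee_pos': array([0.27016219, 0.56269284, 0.22995016]), 'orientation': array([ 2.22045229e-01,  9.75035622e-01, -1.13630936e-03, -4.00999859e-04]), 'ft_force': array([0.54568536, 0.42785875, 0.57770853]), 'moment': array([-0.02600679, -0.02984643, -0.00449641]), 'opening': 0.085737223005615}
side {'fx': 484.78476115023216, 'fy': 484.78476115023216, 'cx': 317.3762034725008, 'cy': 197.9339650946133, 'D': array([-0.06980966,  0.        ,  0.        ,  0.        ,  0.        ]), 'R': array([[ 0.98314429, -0.18282165,  0.00188503],
       [-0.14313677, -0.7760671 , -0.61419193],
       [ 0.11375049,  0.60356947, -0.78915443]]), 't': array([-0.48502165,  0.0913123 ,  1.2755632 ])}
top {'fx': 410.69730484179, 'fy': 410.69730484179, 'cx': 321.08444339223934, 'cy': 202.12139177006893, 'D': array([-0.09396526,  0.        ,  0.        ,  0.        ,  0.        ]), 'R': array([[ 0.024495  , -0.99948563, -0.02069952],
       [-0.98498669, -0.02058999, -0.171398  ],
       [ 0.17088363,  0.02458715, -0.98498439]]), 't': array([-0.02697753,  0.47636724,  1.17562955])}
```

View pics/top0.png

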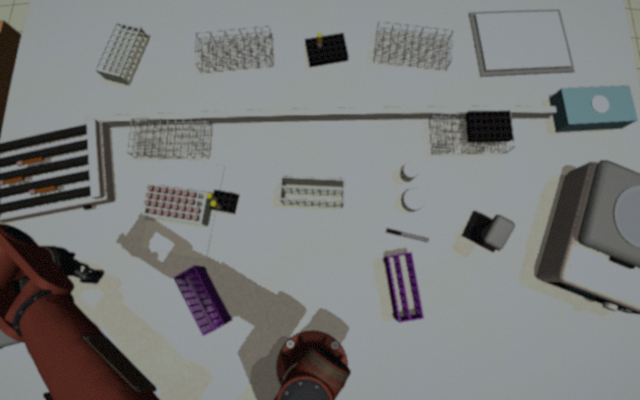

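View pics/side0.png

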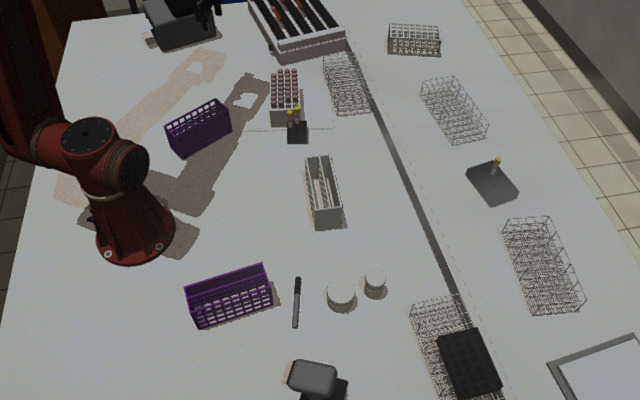

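The white rack is at top (312,193) and side (323,190). Candidates for it:
- The far white rack at top (123,53), beyond the upstand.
- The full rack at top (175,203), with mauve caps.
- The purple racks at top (203,300) and (404,285).
- The wire racks.

I choose the empty white rack at (312,193), and will check it in a close crop.

```bash
cat > h.py <<'E'
import numpy as np, cv2
from bench import eyes
def ray(n,px,z):
    m=eyes.camera_model(n);K=np.array([[m['fx'],0,m['cx']],[0,m['fy'],m['cy']],[0,0,1]])
    u=cv2.undistortPoints(np.array(px,float).reshape(-1,1,2),K,m['D']).reshape(-1,2)
    d=np.c_[u,np.ones(len(u))]@m['R']; c=-m['R'].T@m['t']
    return c+d*((z-c[2])/d[:,2])[:,None]
def proj(n,X):
    m=eyes.camera_model(n);K=np.array([[m['fx'],0,m['cx']],[0,m['fy'],m['cy']],[0,0,1]])
    return cv2.projectPoints(np.array(X,float).reshape(-1,3),cv2.Rodrigues(m['R'])[0],m['t'],K,m['D'])[0].reshape(-1,2)
E
python3 - <<'E'
import cv2,numpy as np
a=cv2.imread('pics/top0.png')[95:225,260:370]; b=cv2.imread('pics/side0.png')[140:240,280:360]
a=cv2.resize(a,None,fx=4,fy=4,interpolation=cv2.INTER_CUBIC); b=cv2.resize(b,None,fx=4,fy=4,interpolation=cv2.INTER_CUBIC)
c=np.zeros((520,440+320,3),np.uint8);c[:520,:440]=a;c[:400,440:]=b
cv2.imwrite('pics/crop0.png',c)
E
```

```text
(no output)
```

View pics/crop0.png

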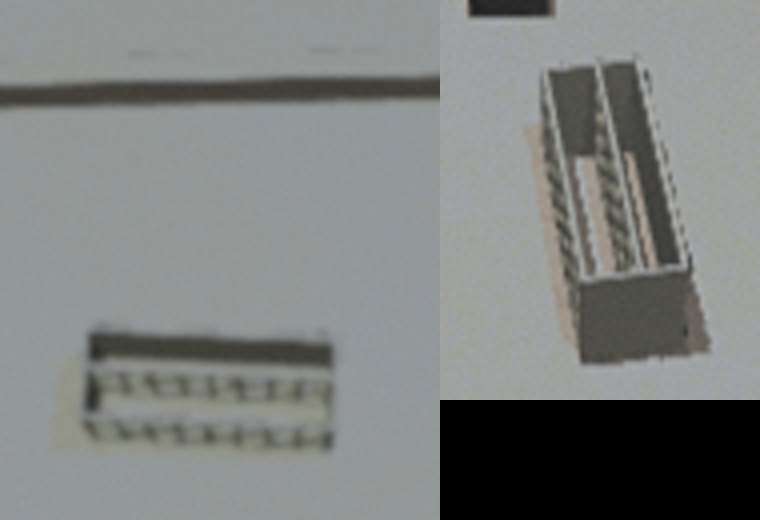

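The crop confirms an empty rack, open grid face towards the robot, standing on its long side. Its upper-face corners in the top view are about (282,177), (343,180), (343,202) and (282,200). The dark band at rows 115–121 is the upstand's near face.

```bash
python3 - <<'E'
from h import *
np.set_printoptions(precision=4,suppress=True)
print("top corners",ray('top',[[282.5,178],[343,180.5],[343,202],[282,200]],.094))
b=np.array([[440+148,275],[440+247,268],[440+197,64],[440+103,70]],float)
print("side corners",ray('side',(b-[440,0])/4+[280,140],.094))
g=cv2.cvtColor(cv2.imread('pics/top0.png'),cv2.COLOR_BGR2GRAY).astype(float)
lo=[];hi=[]
for c in range(225,420,3):
    col=g[105:132,c]; d=np.diff(col)
    def sub(i): 
        w=np.abs(d[i-1:i+2]); return 105+.5+i+(w@[-1,0,1])/w.sum()
    lo.append((c,sub(np.clip(d.argmax(),1,24)))); hi.append((c,sub(np.clip(d.argmin(),1,24))))
for nm,p,z in(('bottom',lo,0),('top',hi,.048)):
    P=ray('top',p,z); k=np.polyfit(P[:,1],P[:,0],1); r=P[:,0]-np.polyval(k,P[:,1]); ok=abs(r)<.006
    k=np.polyfit(P[ok,1],P[ok,0],1); print(nm,k,ok.mean(),np.std(r[ok]))
print('full',ray('top',[[204,192],[204,221]],.08),'block',ray('top',[[238,192],[235,213]],.03),'pots',ray('top',[[402,172],[402,200]],.06),'marker',ray('top',[[387,231],[428,240]],.01))
E
```

```text
top corners [[ 0.5355  0.0949  0.094 ]
 [ 0.5316 -0.0785  0.094 ]
 [ 0.4693 -0.0795  0.094 ]
 [ 0.4714  0.0937  0.094 ]]
side corners [[ 0.4774 -0.0795  0.094 ]
 [ 0.5392 -0.0854  0.094 ]
 [ 0.5428  0.0901  0.094 ]
 [ 0.479   0.0962  0.094 ]]
bottom [-0.0397  0.7488] 1.0 0.0006976316838503349
top [-0.0382  0.7485] 1.0 0.0008988349435709242
full [[0.4929 0.3253 0.08  ]
 [0.4078 0.319  0.08  ]] block [[0.5046 0.2363 0.03  ]
 [0.4402 0.2416 0.03  ]] pots [[ 0.5688 -0.2533  0.06  ]
 [ 0.4847 -0.2524  0.06  ]] marker [[ 0.3984 -0.2153  0.01  ]
 [ 0.3738 -0.3385  0.01  ]]
```

```bash
python3 -m jog '[[0,0,0,0,0,-8.4],[0,0,0,0,0,-8.4],[0,0,0,0,0,-8.2],[-14,-44,0,0,0,0],[-14,-44,0,0,0,0],[-14,-44,0,0,0,0],[-14,-44,0,0,0,0],[-14,-44,0,0,0,0],[-14,-44,0,0,0,0],[-14,-44,0,0,0,0]]' 0 40 && python3 -m jog '[[-10,-44,0,0,0,0],[-10,-44,0,0,0,0],[-10,-44,0,0,0,0],[-10,-44,0,0,0,0],[-10,-44,0,0,0,0],[-4,-29,0,0,0,0],[0,0,0,0,0,0],[0,0,0,0,0,0]]'; python3 - <<'E'
from bench import manip
from scipy.spatial.transform import Rotation as R
o=manip.get_obs();print(o['ee_pos'],R.from_quat(o['orientation']).as_matrix().round(3))
E
```

```text
t: 1.1
ee_pos: [0.3649, 0.2524, 0.2309]
orientation: [0.005, 1.0, -0.0, -0.0]
ft_force: [-0.1, 0.5, 0.0]
opening: 0.0
t: 1.9
ee_pos: [0.4158, 0.0044, 0.2309]
orientation: [0.007, 1.0, 0.0, -0.001]
ft_force: [-0.1, 0.1, -0.1]
opening: -0.0005
[0.41581034 0.00440681 0.23086374] [[-1.     0.014 -0.001]
 [ 0.014  1.     0.001]
 [ 0.001  0.001 -1.   ]]
```

```bash
python3 -m jog '[[0,0,40,0,0,0],[0,0,40,0,0,0],[0,0,40,0,0,0],[0,0,25,0,0,0],[-10,0,0,0,0,0],[-10,0,0,0,0,0],[-10,0,0,0,0,0],[-5,0,0,0,0,0],[0,0,0,0,0,0]]'
```

```text
t: 2.8
ee_pos: [0.4538, 0.0041, 0.0881]
orientation: [0.006, 1.0, -0.0, 0.002]
ft_force: [0.1, 1.1, -0.2]
opening: 0.0002
```

```bash
python3 -m jog '[[-5,0,0,0,0,0],[-5,0,0,0,0,0],[-5,0,-1,0,0,0],[-5,0,-2,0,0,0],[0,0,0,0,0,0]]'; python3 - <<'E'
from h import *
a=eyes.grab_frame('top')[95:225,260:370]; b=eyes.grab_frame('side')[140:240,280:360]
c=np.zeros((520,760,3),np.uint8);c[:,:440]=cv2.resize(a,None,fx=4,fy=4);c[:400,440:]=cv2.resize(b,None,fx=4,fy=4)
cv2.imwrite('pics/c1.png',c)
E
```

```text
t: 3.3
ee_pos: [0.4724, 0.0039, 0.0898]
orientation: [0.006, 1.0, -0.0, 0.001]
ft_force: [0.9, 0.0, -0.2]
opening: 0.0004
```

View pics/c1.png

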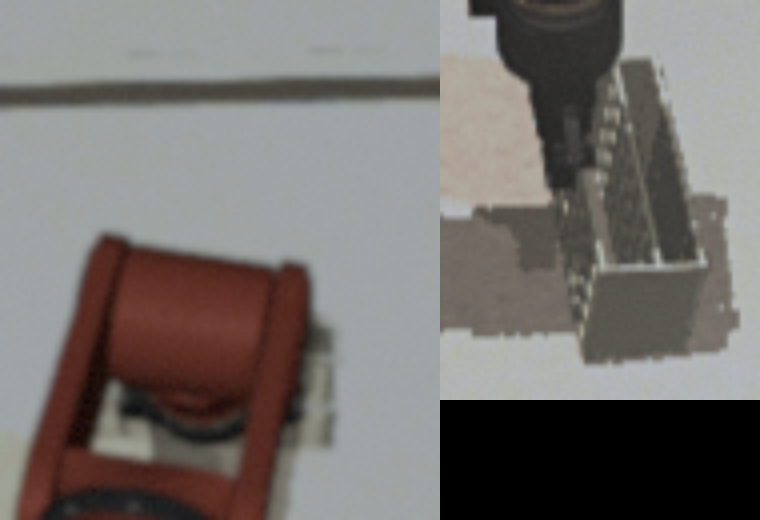

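The rack is tipping rather than sliding. In the side crop its upper edge has moved forward by about 18 crop px and its base edge has stayed put. I'll follow the arc past balance.

```bash
python3 -m jog '[[-7,0,-4,0,0,0],[-7,0,-3.5,0,0,0],[-7,0,-3,0,0,0],[-7,0,-2,0,0,0],[-7,0,-2,0,0,0],[-7,0,-1,0,0,0],[-7,0,-1,0,0,0]]'; python3 - <<'E'
from h import *
a=eyes.grab_frame('top')[95:225,260:370]; b=eyes.grab_frame('side')[140:240,280:360]
c=np.zeros((520,760,3),np.uint8);c[:,:440]=cv2.resize(a,None,fx=4,fy=4);c[:400,440:]=cv2.resize(b,None,fx=4,fy=4)
cv2.imwrite('pics/c2.png',c)
E
```

```text
t: 4.1
ee_pos: [0.5208, 0.0035, 0.1058]
orientation: [0.006, 1.0, 0.0, -0.0]
ft_force: [0.7, 0.1, -1.1]
opening: 0.0
```

View pics/c2.png

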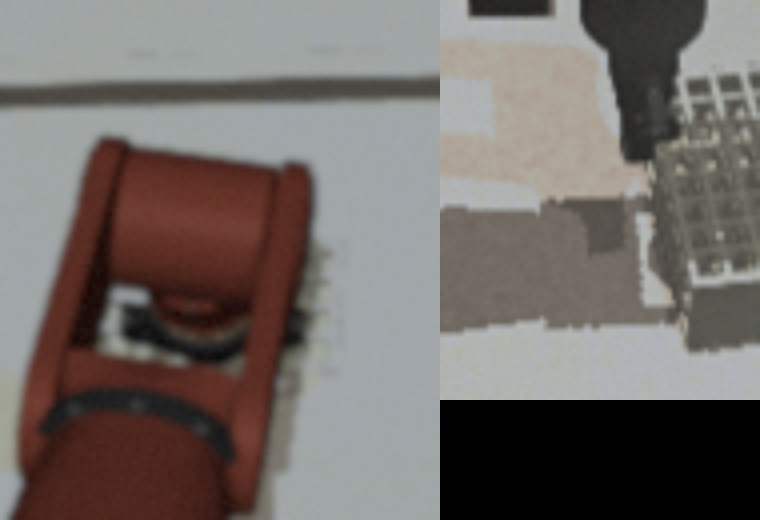

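The rack has dropped onto its feet, grid up. I'll back off, lower the fingers behind it, and measure.

```bash
python3 -m jog '[[22,0,0,0,0,0],[25,0,0,0,0,0],[0,0,40,0,0,0],[0,0,42,0,0,0],[0,0,0,0,0,0],[0,0,0,0,0,0]]'; python3 - <<'E'
from h import *
b=eyes.grab_frame('side')[130:250,280:410]
cv2.imwrite('pics/c3.png',cv2.resize(b,None,fx=5,fy=5,interpolation=cv2.INTER_CUBIC))
E
```

```text
t: 4.8
ee_pos: [0.4721, 0.0042, 0.0233]
orientation: [0.006, 1.0, 0.0, -0.002]
ft_force: [-0.2, -0.3, 0.8]
opening: -0.0003
```

View pics/c3.png

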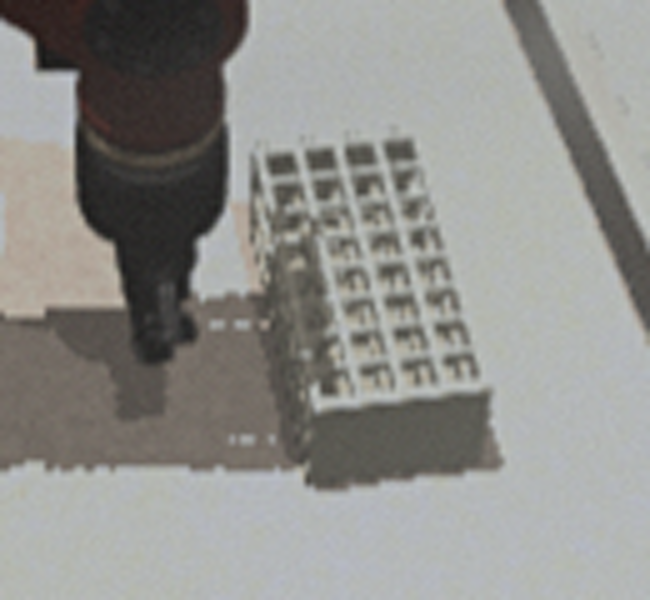

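```bash
python3 - <<'E'
from h import *
np.set_printoptions(precision=4,suppress=True)
o=np.array([280,130])
print(ray('side',np.array([[313,407],[492,390],[413,137],[253,151]])/5+o-.4,.072))
# upstand bottom edge in side view
print(ray('side',np.array([[502,0],[650,340]])/5+o-.4,0))
E
```

```text
[[ 0.5421 -0.0821  0.072 ]
 [ 0.6344 -0.0882  0.072 ]
 [ 0.6366  0.0898  0.072 ]
 [ 0.547   0.0955  0.072 ]]
[[ 0.7407  0.2569  0.    ]
 [ 0.7514 -0.0197  0.    ]]
```

```bash
python3 -m jog '[[0,0,0,0,0,-3],[0,0,8,0,0,0],[0,0,0,0,0,0],[-15,0,0,0,0,0],[-15,0,0,0,0,0],[-12,0,0,0,0,0],[-8,0,0,0,0,0],[-8,0,0,0,0,0],[-8,0,0,0,0,0],[-8,0,0,0,0,0]]' 0.6 && python3 -m jog '[[-8,0,0,0,0,0],[-8,0,0,0,0,0],[-8,0,0,0,0,0],[-8,0,0,0,0,0],[-8,0,0,0,0,0],[-8,0,0,0,0,0],[-8,0,0,0,0,0],[-8,0,0,0,0,0],[0,0,0,0,0,0]]'; python3 - <<'E'
from h import *
b=eyes.grab_frame('side')[110:230,310:440]
cv2.imwrite('pics/c4.png',cv2.resize(b,None,fx=5,fy=5,interpolation=cv2.INTER_CUBIC))
E
```

```text
t: 5.85
ee_pos: [0.5467, 0.0071, 0.0154]
orientation: [-0.02, 1.0, 0.0, -0.001]
ft_force: [-2.3, -0.3, 0.3]
opening: 0.0511
t: 6.75
ee_pos: [0.6131, 0.0096, 0.0162]
orientation: [-0.02, 1.0, -0.0, 0.001]
ft_force: [-0.5, -0.5, 0.2]
opening: 0.0511
```

View pics/c4.png

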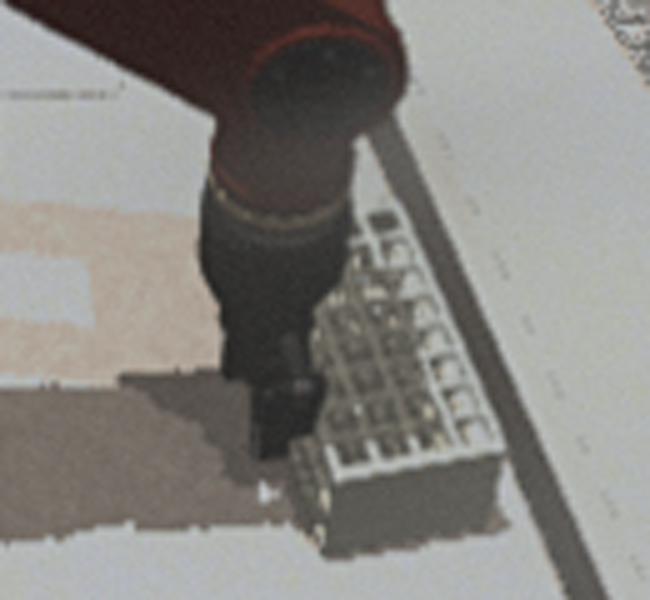

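The rack is level and parallel to the upstand, with roughly 30 mm to go.

```bash
python3 -m jog '[[-6,0,0,0,0,0],[-6,0,0,0,0,0],[-6,0,0,0,0,0],[-4,0,0,0,0,0],[-2,0,0,0,0,0]]'; python3 -m jog '[[-2,0,0,0,0,0],[-2,0,0,0,0,0]]';python3 -m jog '[[-2,0,0,0,0,0]]';python3 -m jog '[[-2,0,0,0,0,0]]'
```

```text
t: 7.3
ee_pos: [0.6356, 0.0106, 0.0159]
orientation: [-0.02, 1.0, -0.0, 0.0]
ft_force: [-2.0, -0.6, 1.2]
opening: 0.0513
t: 7.5
ee_pos: [0.639, 0.0109, 0.0157]
orientation: [-0.02, 1.0, 0.0, -0.0]
ft_force: [-2.3, -0.7, 0.6]
opening: 0.0512
t: 7.6
ee_pos: [0.641, 0.0109, 0.0157]
orientation: [-0.02, 1.0, 0.0, -0.0]
ft_force: [-2.2, -0.5, 0.4]
opening: 0.0512
t: 7.7
ee_pos: [0.6425, 0.0111, 0.0157]
orientation: [-0.02, 1.0, 0.0, -0.001]
ft_force: [-7.1, 0.0, 2.5]
opening: 0.0514
```

```bash
python3 -m jog '[[-1.5,0,0,0,0,0],[0,0,0,0,0,0]]'; python3 -m jog '[[-1,0,0,0,0,0],[0,0,0,0,0,0],[0,0,0,0,0,0]]'
```

```text
t: 7.9
ee_pos: [0.6422, 0.0111, 0.0152]
orientation: [-0.02, 1.0, 0.0, -0.003]
ft_force: [-6.6, 0.3, 4.4]
opening: 0.0514
t: 8.2
ee_pos: [0.6422, 0.0112, 0.015]
orientation: [-0.02, 1.0, 0.0, -0.004]
ft_force: [-9.2, 0.1, 4.7]
opening: 0.0514
```

The push meets a firm stop. I'll back off and check.

```bash
python3 -m jog '[[5,0,0,0,0,0],[10,0,0,0,0,0],[30,0,0,0,0,0],[40,0,0,0,0,0],[40,0,0,0,0,0],[40,0,-40,0,0,0],[0,0,-50,0,0,0],[0,0,-50,0,0,0],[0,0,0,0,0,0]]'; python3 - <<'E'
from h import *
a=eyes.grab_frame('top'); b=eyes.grab_frame('side')
cv2.imwrite('pics/t5.png',a);cv2.imwrite('pics/s5.png',b)
c=np.zeros((600,790,3),np.uint8);c[:280,:400]=cv2.resize(a[105:175,260:360],None,fx=4,fy=4,interpolation=2);c[:480,400:]=cv2.resize(b[100:220,345:443],(390,480),interpolation=2)
c[290:540,:400]=cv2.resize(b,(400,250))
cv2.imwrite('pics/c5.png',c)
E
```

```text
t: 9.1
ee_pos: [0.4917, 0.0037, 0.1599]
orientation: [-0.02, 1.0, -0.001, 0.009]
ft_force: [1.0, 0.4, 0.6]
opening: 0.0509
```

View pics/c5.png

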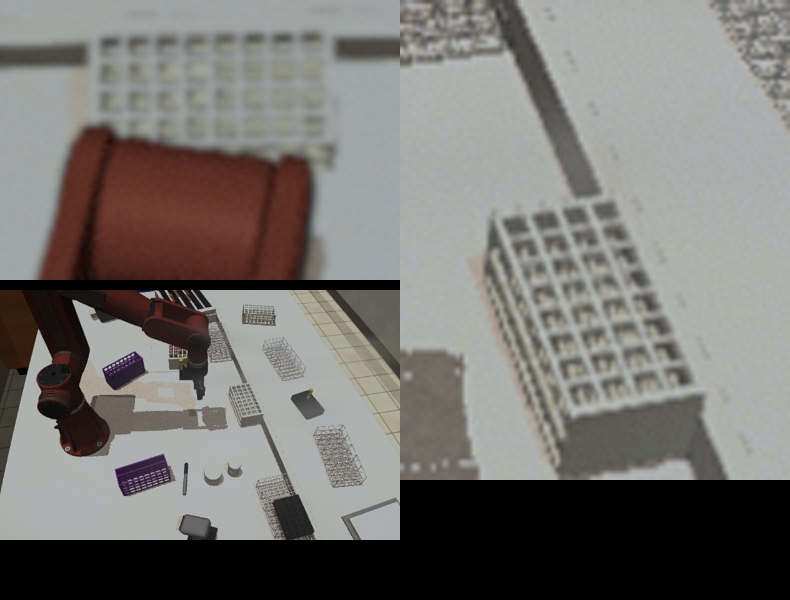

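```bash
python3 - <<'E'
from h import *
np.set_printoptions(precision=4,suppress=True)
p=(np.array([[703,389],[616,199],[572,418],[497,212]])-[400,0])/[3.98,4]+[345,100]-.4
P=ray('side',p,.072); print(P)
p=np.array([[333,38],[90,38]])/4+[260,105]-.4
T=ray('top',p,.072); print(T)
for Q in (P[:2],T): print('gap mm',1e3*(.7488-.0393*Q[:,1]-Q[:,0]))
# bystanders unchanged
a=cv2.imread('pics/side0.png').astype(int);b=cv2.imread('pics/s5.png').astype(int)
for n,(x0,y0,x1,y1) in dict(pots=(325,270,390,312),marker=(288,272,306,330),scanner=(284,355,350,400)).items():
    print(n,np.abs(a-b)[y0:y1,x0:x1].mean().round(1))
E
```

```text
[[ 0.7533 -0.0746  0.072 ]
 [ 0.7456  0.0998  0.072 ]
 [ 0.6622 -0.0819  0.072 ]
 [ 0.6593  0.1027  0.072 ]]
[[ 0.7415 -0.0758  0.072 ]
 [ 0.7387  0.1074  0.072 ]]
gap mm [-1.5677 -0.6839]
gap mm [10.3167  5.9049]
pots 14.6
marker 13.8
scanner 11.1
```

The side view says flush, but the top-view reading (white on white, blurred) suggests a gap of 6–10 mm. I'll move the arm clear and take a closer look at both ends, plus a shift check on the bystanders.

```bash
python3 -m jog '[[40,0,0,0,0,0],[40,0,0,0,0,0],[40,0,0,0,0,0],[20,0,0,0,0,0],[0,0,0,0,0,0],[0,0,0,0,0,0]]'; python3 - <<'E'
from h import *
f=lambda n:np.mean([eyes.grab_frame(n) for _ in range(4)],0).astype(np.uint8)
a=f('top'); b=f('side')
cv2.imwrite('pics/t6.png',a);cv2.imwrite('pics/s6.png',b)
c=np.zeros((600,800,3),np.uint8)
c[:420,:480]=cv2.resize(a[105:175,265:345],None,fx=6,fy=6,interpolation=2)
c[:480,485:805]=cv2.resize(b[180:240,375:415],(315,480),interpolation=2)
cv2.imwrite('pics/c6.png',c)
for n,g,R in(('side',b,dict(pots=(325,270,390,315),marker=(288,272,306,330),scanner=(284,355,350,400),full=(268,65,302,118),block=(284,105,312,146))),('top',a,dict(full=(140,180,208,222),block=(210,188,242,216),pots=(395,160,428,214),marker=(384,226,432,244),scanner=(460,208,516,252)))):
    o=cv2.cvtColor(cv2.imread(f'pics/{n}0.png'),6).astype(np.float32); g=cv2.cvtColor(g,6).astype(np.float32)
    for k,(x,y,X,Y) in R.items():
        w=cv2.createHanningWindow((X-x,Y-y),cv2.CV_32F)
        s,r=cv2.phaseCorrelate(o[y:Y,x:X].copy(),g[y:Y,x:X].copy(),w); print(n,k,np.round(s,2),round(r,2))
E
```

```text
t: 9.8
ee_pos: [0.3453, -0.0011, 0.1503]
orientation: [-0.02, 1.0, 0.0, -0.0]
ft_force: [1.1, 0.7, 0.5]
opening: 0.0509
side pots [-0.04  0.52] 1.0
side marker [-0.04 -0.  ] 0.99
side scanner [0.07 0.62] 0.96
side full [-0.04  0.  ] 1.01
side block [0.08 0.57] 0.98
top full [-0.08  0.58] 0.9
top block [0.03 0.01] 1.08
top pots [-0.13  0.01] 0.85
top marker [-0.06  0.08] 0.89
top scanner [0.05 0.64] 1.22
```

View pics/c6.png

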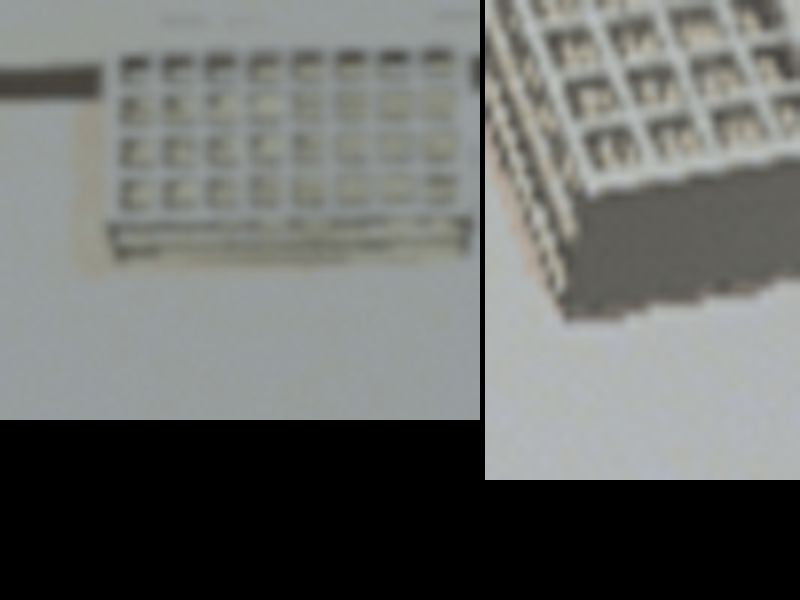

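```bash
python3 - <<'E'
from h import *
np.set_printoptions(precision=4,suppress=True)
o=np.array([265,105])
T=ray('top',np.array([[108,220],[470,214],[103,50],[470,46]])/6+o-.4,.072); print(T)
w=lambda y:.7488-.0393*y
print('near-edge gap',1e3*(w(T[:2,1])-T[:2,0]-.094),'far-edge gap',1e3*(w(T[2:,1])-T[2:,0]))
p=(np.array([[595,193]])-[485,0])/[7.875,8]+[375,180]-.4
S=ray('side',p,.072);print(S,1e3*(w(S[:,1])-S[:,0]-.094))
# fresh hi-res side crop right end far
b=cv2.imread('pics/s6.png'); cv2.imwrite('pics/c7.png',cv2.resize(b[140:240,370:450],None,fx=6,fy=6,interpolation=2))
E
```

```text
[[ 0.6528  0.1021  0.072 ]
 [ 0.659  -0.0772  0.072 ]
 [ 0.7424  0.1086  0.072 ]
 [ 0.7473 -0.076   0.072 ]]
near-edge gap [-2.0566 -1.1726] far-edge gap [2.1225 4.4468]
[[ 0.6644 -0.0811  0.072 ]] [-6.4467]
```

View pics/c7.png

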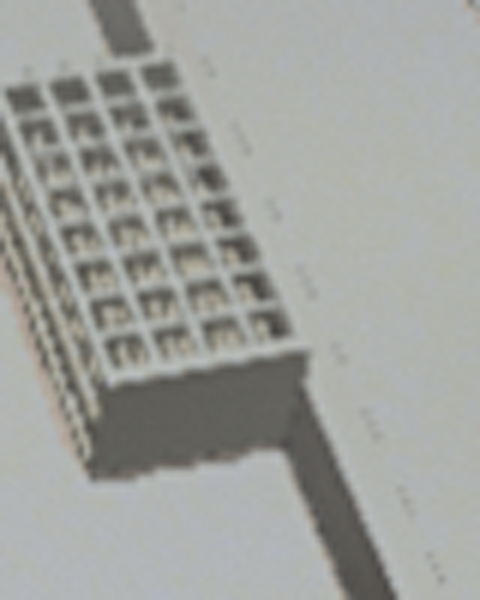

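In this crop the end plate's lower far corner at (285,448) meets the foot of the upstand with no bench showing between them. The far end is also flush, at about (150,55).

```bash
python3 -c "
from bench import hand_in;print(hand_in())"
```

```text
the job is handed in; nothing more can be done
None
```

I tipped the rack onto its feet by pushing high on the grid face with shut fingers. I then squared it with part-open fingers and pushed it against the upstand until it stopped firmly at about 9 N. I backed the arm clear and handed in at about 10 s of robot time.

**Flush against the upstand:**
- In the last side crop, no bench shows between the rack's lower far corner and the foot of the upstand.
- The near-edge rays from the top view put both ends at the face, parallel to within about 1 mm; the −1 to −2 mm gaps are calibration error.
- The far-edge rays from the top view gave gaps of 2 to 4 mm.

**Checks that disagreed:**
- An earlier reading of the far edge in the blurred top view gave gaps of 6 to 10 mm.
- A near-corner ray from the side view gave −6 mm.
- I put both down to the blurred white-on-white edge and calibration error, because the firm stop and the side crop agree with each other.

**Bystanders:** each shifted 0.64 px or less between the first and last pictures, which is about 2 mm and reads as noise. None appears to have moved.

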